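Square up the fossil tray and close the row

ROBOT

A 7-joint arm with a two-finger parallel gripper is mounted at the origin on the work surface. World frame = base frame: x ahead of the robot, y to its left, z up, the work surface at z = 0. Lengths are in m, angles in rad, forces in N, time in s.
With the tool pointing down it reaches from about 0.4 to 0.875 m from the base axis. Payload 19.3 kg.
Tool frame: the origin (TCP) lies midway between the tips of the shut fingers; the grasp point (between the pads) lies 19 mm behind it (bot.pinch_z is the distance from the TCP to the grasp point, in m); z points along the fingers, y is the line along which they close (so a half turn about z gives the same grasp; the last joint's range is limited). The gripper opens to 85 mm and grips with 20 to 120 N. Pads are 22 mm wide; open, the fingers measure 114 mm over their backs; the gripper's body (76 mm by 85 mm) begins 54 mm behind the grasp point. The pads swing forward as they close: fully open they stand 13 mm farther back than shut.
Start: joints at [1.058, 0.521, -0.036, 1.599, 0.021, 1.021, -0.113], TCP at [0.268, -0.565, 0.231] pointing down, gripper open.
Joint ranges: [-2.91, 2.91], [-0.3, 2.13], [-1.5, 1.42], [0.17, 2.43], [-1.26, 4.41], [0.16, 1.93], [-2.52, 2.52]. Speed limits (rad/s): [1.89, 1.89, 2.39, 2.39, 3.01, 3.01, 3.01].

INTERFACE

Orientations are given as [roll, pitch, yaw] about the fixed x, y, z axes, in that order (R = Rz(yaw) Ry(pitch) Rx(roll)).
In Python, from workcell import observe, viewer, bot gives the robot as it stands. The module is installed in compiled form; this text tells all that it offers.
- The arm moves only by the tool play_rows, never from a script. Its argument "motion" is a list of rows, each a list of 7 numbers: the shift along the tool's x, y, z in cm, then the turn, a rotation vector about the tool's x, y, z in rad, then the opening, from -1 (shut) to 1 (fully open), so that 0 is half open. A call has exactly 5 rows; each row is the pose to reach, as a shift and turn from the pose commanded when the call began, along the tool's axes at that moment; what a row does not reach only later rows make up. A row lasts 1/10 s, in which the tool goes at most 50 mm and 8.59 degrees, less where a joint would pass 70% of its speed; a pose out of reach is approached as far as the arm can. A call with a gripper value outside its range is refused whole. The fingers move at their own pace and stop on an object; "squeeze" is the grip in N (left out, the last holds). Time passes only in rows, so rows that repeat a pose let the fingers close, or fill a call up. It gives the time, the measured TCP pose, the force, the opening and the grip force at its end, in the units of the state.
- observe(): the state, without advancing time (a new reading comes with each control period).
- viewer.grab_frame(name): name is "scene" or "top" or "wrist"; returns (picture, depth): 420x560x3 uint8, red, green, blue; 420x560 float32, m along the optical axis (not along the pixel's ray), 0 where there is no reading.
- viewer.camera_info(name): a dict with "fx", "fy", "cx", "cy" (pixels), "R" (3x3) and "t" (3): a world point X has camera coordinates R X + t. Camera axes: x right, y down, z forward; pixel columns grow to the right and rows downward; lengths in m; the calibration is good to about 2 mm. The wrist camera is an equidistant fisheye: a pixel r from the principal point sees the ray r / f radians off the axis. A picture is of the moment at which its call begins: read the wrist's pose just before it. camera_info takes no time and is no camera call; for the wrist camera it gives the pose at the moment of the call.
- bot.job_done(): hands the job in; it is judged then, once.
The state is a dict: "clock": time; "qpos": joint angles; "qd": joint speeds; "joint_efforts": joint torques, N m; "position": TCP position; "tool_rot": TCP orientation; "force": force on the tool from outside, world axes, zero at the start; "moment": the same for the moment, N m; "grip_width": finger opening in m; "finger_force": force on a finger pad.
Only numpy, scipy, OpenCV 4.12 (cv2) and the standard library are available. Lean on these libraries where they do the work, as an engineer would, in place of code of your own. Each camera call takes 0.05 s, during which the arm holds its last target. There are 200 camera calls.

TASK

Square up the fossil tray: nudge the three white specimen boxes, without tipping them, into one tight straight row, backs against the tray's back wall, closed up against the end wall farthest from the notch, and press the closed-up row home along its length with about 20 N, never pushing a box harder than 27 N because the fossils are fragile. Then take the wooden divider board from its easel and stand it upright in the notch of the back wall, right down on the tray floor with its end in the notch, so that it closes off the row. Leave the other things on the bench where they are.

Things in the scene. Friction and masses are not known exactly. Their poses are not given: they have to be found in the camera images.
- tray: shallow pale wooden tray, fixed to the bench, 140 mm deep (its x) by 424 mm long (its y); origin at the centre of its underside. Floor top at z 10 mm. Front (-x, robot's side) open. Back wall 14 mm thick, inner face at x = +56 mm; end walls' inner faces at y = +200 and -200 mm; walls rise 24 mm above the floor, to z 34 mm
- tray_end: the tray's end wall farthest from the notch, which the row closes up against: 140 x 12 mm, 24 mm high; origin at the centre of its underside (tray y +206, z 10 mm), inner face 6 mm from it towards the notch. Sliding the three boxes together takes 3 to 8 N; what is pushed beyond that bears on this wall
- tray_notch (a point): middle of the one notch in the tray's back wall, at floor height (tray x 63, y -60.5, z 10 mm). It is 13 mm wide (tray y -54 to -67 mm), cut right through the 14 mm wall and down to the floor. The row of boxes closes up to the +y end wall: 3 x 84 mm then fill y +200 to -52 mm, and only a tight row leaves the notch free
- box_a_mid (a point): open-topped white specimen box, all three alike: 96 mm deep (its x) by 84 mm wide (its y) by 32 mm high, walls 4 mm, 0.2 to 0.37 kg, with a coiled ammonite fixed in it (no higher than the rim); loose on the tray floor; this point is its centre, 16 mm above its underside; axes as the body's
- box_b_mid (a point): open-topped white specimen box, all three alike: 96 mm deep (its x) by 84 mm wide (its y) by 32 mm high, walls 4 mm, 0.2 to 0.37 kg, with a cluster of quartz crystals fixed in it (no higher than the rim); loose on the tray floor; this point is its centre, 16 mm above its underside; axes as the body's
- box_c_mid (a point): open-topped white specimen box, all three alike: 96 mm deep (its x) by 84 mm wide (its y) by 32 mm high, walls 4 mm, 0.2 to 0.37 kg, with a trilobite in a slab fixed in it (no higher than the rim); loose on the tray floor; this point is its centre, 16 mm above its underside; axes as the body's
- box_a: the same box as box_a_mid, origin at the centre of its underside
- box_b: the same box as box_b_mid, origin at the centre of its underside
- box_c: the same box as box_c_mid, origin at the centre of its underside
- divider_mid (a point): plain wooden divider board, 118 mm long (its x) by 10 mm thick (its y) by 72 mm high (its z), 90 g; this point is its centre, axes as the board's. At the start it leans in the easel, length level, upper edge tilted 26 degrees (0.45 rad) from vertical towards the robot. In the tray, centre at tray x 4 to 26 mm (at 11 mm its end is flush with the wall's outer face) and z 46 mm
- divider: the same board, origin at the centre of its lower long edge, z to its upper edge
- easel: small dark wooden display easel fixed to the bench, base 100 x 104 mm, origin at the centre of its underside, x away from the robot. Its ledge, 40 mm above the bench, carries the divider's lower edge; struts on the robot's side support the board up to 32 mm from that edge, the part above is free; a 7 mm lip stands on the far side
- latchbox: closed clear latched box, 85 x 120 x 36 mm, loose; bystander. It and the easel stand to the left and right of the tray, either way round
- magnifier: white hand magnifier lying flat, 190 mm long overall, 16 mm high; bystander, origin under the lens
- pencil: pencil, 170 mm long, 7 mm thick; bystander
- tweezers: blue tweezers, 115 mm long, 8 mm high; bystander
- rock: grey hand-sized rock, 70 x 52 x 40 mm; bystander
There are look-alikes about, which are no part of the job. What is shaped like the box_a but blue or turquoise is not meant. What is shaped like the box_b but green is not meant.

How it is judged:
By the outcome, as a careful person would: the job done as asked, in the order asked, and still so for the second after the job is handed in, with the robot touching nothing.
It also fails if it takes over 72 s, if anything falls off the work surface, if the arm or the gripper's body presses on something with over 40 N, if the wrist force passes 120 N, or if a joint passes its speed limit or range.

## Working session

There is one attempt and no reset: what is moved stays moved. The work goes in short steps, Python scripts to look and compute and a tool call to move; the robot and the scene stay as the last step left them, time stands still between calls to the robot, and variables do not carry over. Pictures are saved under pics/ and viewed, at most 13 in all, crops included, and the job is handed in when it is done.

Besides the shell and the picture viewer there is one more tool, called after "Request:" as name([rows], argument=value, ...), one row to a line, values as JSON. play_rows: Moves the arm, as the interface text tells. Its arguments: {"type":"object","properties":{"motion":{"type":"array"},"squeeze":{"type":"number"}},"required":["motion"]}

```bash
mkdir -p pics; python3 - <<'E'
from workcell import observe, viewer, bot
import cv2,numpy as np
s=observe();print(s)
for n in("scene","top"):
    p,d=viewer.grab_frame(n);c=viewer.camera_info(n);print(n,c)
    cv2.imwrite(f"pics/{n}0.png",p[:,:,::-1]);np.savez(f"{n}0.npz",p=p,d=d,**c)
E
```

```text
{'clock': 0.0, 'qpos': array([ 1.05778336,  0.52199147, -0.03635397,  1.60001789,  0.02120408,
        1.02107891, -0.11282208]), 'qd': array([ 9.22453004e-04, -7.58330147e-04, -5.19405671e-04,  4.24656518e-05,
        1.61218509e-03, -1.67865798e-03, -2.94572145e-04]), 'joint_efforts': array([ 1.47070237e-03, -9.27110767e+01,  1.98115312e+00, -3.69929767e+01,
        1.80377037e-02,  8.09501245e-03,  3.37025358e-05]), 'position': array([ 0.26763668, -0.5644232 ,  0.23073593]), 'tool_rot': array([-3.14048430e+00,  6.93188374e-05,  4.42806305e-01]), 'force': array([ 0.27020929, -0.4746748 , -0.09466649]), 'moment': array([ 0.00386399,  0.03697188, -0.02742605]), 'finger_force': 0.0, 'grip_width': 0.08556329999383622}
scene {'fx': 445.67838839085726, 'fy': 445.67838839085726, 'cx': 272.80578069791386, 'cy': 206.5259662245176, 'R': array([[ 0.11243843,  0.99358227,  0.01232347],
       [ 0.86231791, -0.09140661, -0.49804885],
       [-0.49372606,  0.06662658, -0.8670614 ]]), 't': array([-0.05149563, -0.45740847,  1.53055112])}
top {'fx': 502.27698073906384, 'fy': 502.27698073906384, 'cx': 288.5252744204482, 'cy': 208.04739236410316, 'R': array([[ 0.01185064, -0.99992499, -0.00309381],
       [-0.98559717, -0.01115874, -0.1687415 ],
       [ 0.16869432,  0.00504894, -0.98565548]]), 't': array([0.00284647, 0.5704405 , 1.16773399])}
```

View pics/scene0.png

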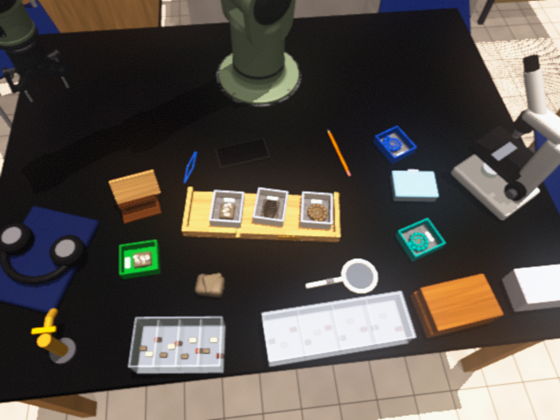

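View pics/top0.png

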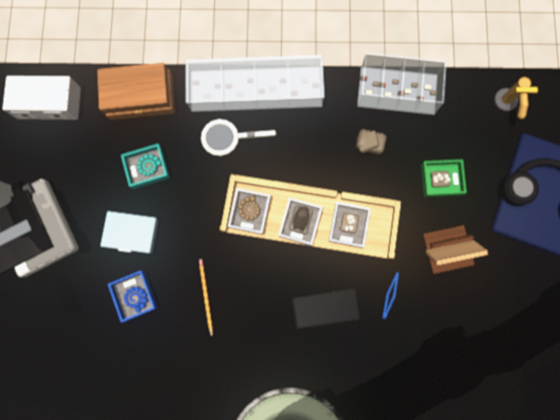

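```bash
cat > h.py <<'E'
import numpy as np,cv2
def load(n): return dict(np.load(n))
def rayz(c,u,v,z):   # pixel -> world point at height z (pinhole)
    d=c['R'].T@np.array([(u-c['cx'])/c['fx'],(v-c['cy'])/c['fy'],1]);o=-c['R'].T@c['t']
    return o+d*(z-o[2])/d[2]
def cloud(c):
    d=c['d'];v,u=np.indices(d.shape)
    X=np.stack([(u-c['cx'])/c['fx']*d,(v-c['cy'])/c['fy']*d,d],-1)
    return (X-c['t'])@c['R']
E
python3 - <<'E'
from h import *
c=load('top0.npz');p=c['p'][:,:,::-1]
cv2.imwrite('pics/crop1.png',cv2.resize(p[160:290,205:505],None,fx=2.66,fy=2.66,interpolation=cv2.INTER_CUBIC))
X=cloud(c)
for u,v in [(250,211),(300,221),(350,226),(230,178),(395,225),(460,250),(450,235),(310,245)]: print(u,v,X[v,u].round(4))
E
```

```text
250 211 [0.5659 0.1045 0.0248]
300 221 [ 0.5416 -0.0189  0.0309]
350 226 [ 0.5305 -0.141   0.0315]
230 178 [0.6461 0.1551 0.0366]
395 225 [ 0.5341 -0.2505  0.0327]
460 250 [ 0.4709 -0.3908  0.0776]
450 235 [ 0.5135 -0.3898  0.0125]
310 245 [ 0.4835 -0.0438  0.0258]
```

View pics/crop1.png

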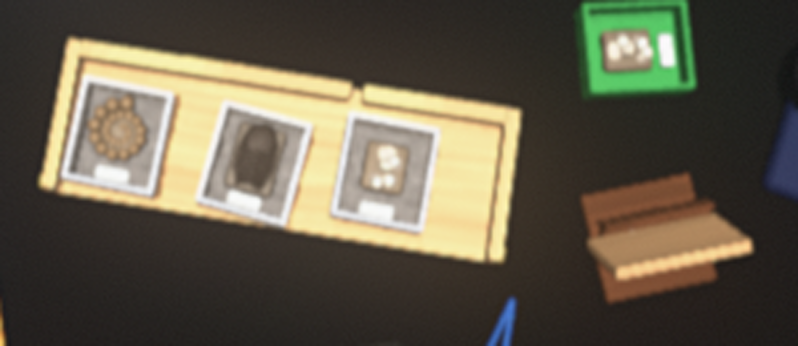

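```bash
cat >> h.py <<'E'
from scipy.optimize import least_squares
def proj(c,P):
    q=P@c['R'].T+c['t'];return np.c_[q[:,0]/q[:,2]*c['fx']+c['cx'],q[:,1]/q[:,2]*c['fy']+c['cy']]
def place(p,L):
    s,k=np.sin(p[2]),np.cos(p[2]);return np.c_[p[0]+k*L[:,0]-s*L[:,1],p[1]+s*L[:,0]+k*L[:,1],L[:,2]]
def fit(c,L,px,x0):
    r=least_squares(lambda p:(proj(c,place(p,L))-px).ravel(),x0,loss='soft_l1');return r.x,np.abs(r.fun).round(1)
def local(p,w):
    d=np.asarray(w)[:2]-p[:2];s,k=np.sin(p[2]),np.cos(p[2]);return np.array([k*d[0]+s*d[1],-s*d[0]+k*d[1]])
E
python3 - <<'E'
from h import *
c=load('top0.npz')
f=lambda a:(np.array(a,float)+.5)/2.66-.5+[205,160]
t,e=fit(c,np.array([[.07,.212,.034],[.07,-.212,.034],[.07,-.0605,.034],[-.07,-.212,0],[-.07,.212,0]]),f([(66,38),(521,107),(358,90),(505,263),(40,189)]),[.56,-.05,-.15])
print('tray',t.round(4),e)
B=np.array([[.048,.042,.042],[.048,-.042,.042],[-.048,-.042,.042],[-.048,.042,.042]])
for n,q in dict(a=[(85,77),(175,93),(158,196),(62,180)],c=[(223,103),(312,124),(290,226),(197,203)],b=[(348,115),(439,129),(424,234),(331,216)]).items():
    r,e=fit(c,B,f(q),[.56,-.05,-.15]);print(n,r.round(4),e,'in tray',(local(t,r)*1000).round(1),round(r[2]-t[2],3))
X=cloud(c)
m=np.zeros(X.shape[:2],np.uint8);cv2.fillPoly(m,[f([(600,240),(708,218),(740,238),(622,264)]).round().astype(int)],1)
P=X[m>0];ctr=P.mean(0);u,s,v=np.linalg.svd(P-ctr);n=v[2]*np.sign(v[2][2]);print('board',len(P),ctr,'n',n,s/np.sqrt(len(P)),'tilt from vertical',np.arcsin(n[2]),'yaw',np.arctan2(n[1],n[0]))
for q in [(590,240),(712,213),(752,243),(618,272)]:
    uv=f(q);d=c['R'].T@np.array([(uv[0]-c['cx'])/c['fx'],(uv[1]-c['cy'])/c['fy'],1]);o=-c['R'].T@c['t']
    print(q,(o+d*(n@(ctr-o))/(n@d)).round(4))
E
```

```text
tray [ 0.556  -0.0444 -0.148 ] [0.8 0.2 0.4 0.9 0.2 2.3 4.2 0.3 2.2 0.5]
a [ 0.5634  0.1035 -0.1625] [0.  0.3 0.1 0.1 0.9 0.2 1.1 0.2] in tray [-14.4 147.3] -0.014
c [ 0.5394 -0.0205 -0.2258] [0.  0.1 0.1 0.  0.6 0.2 0.4 0.3] in tray [-19.9  21.2] -0.078
b [ 0.5321 -0.1388 -0.1618] [0.1 0.3 0.  0.3 0.2 0.4 0.2 0.4] in tray [ -9.7 -96.9] -0.014
board 490 [ 0.46968045 -0.37708388  0.08646593] n [0.98463893 0.16973691 0.04093368] [0.1257752  0.02904071 0.00708005] tilt from vertical 0.040945121479347854 yaw 0.17070717440501249
(590, 240) [-0.1719  1.6214  7.2316]
(712, 213) [0.217  0.487  2.5813]
(752, 243) [ 0.4065 -0.1785  0.7825]
(618, 272) [ 0.3894 -0.1032  0.8806]
```

Request:
play_rows([
  [5,-3.5,-1,0,0,0.12,1],
  [10,-7,-2,0,0,0.24,1],
  [15,-10,-3,0,0,0.36,1],
  [20,-14,-4,0,0,0.48,1],
  [25,-17.5,-5,0,0,0.59,1],
])

```text
clock: 0.6
position: [0.3908, -0.3487, 0.2719]
tool_rot: [-3.141, 0.0, -0.152]
force: [1.0, -0.9, 0.2]
grip_width: 0.0854
finger_force: 0.0
```

```bash
cat >> h.py <<'E'
from scipy.spatial.transform import Rotation as Ro
def move(o,pos,rpy):  # from state o: shift (cm) and rotvec in tool axes
    R0=Ro.from_euler('xyz',o['tool_rot']);R1=Ro.from_euler('xyz',rpy)
    return (R0.inv().apply(np.array(pos)-o['position'])*100).round(2),(R0.inv()*R1).as_rotvec().round(4)
PI=np.pi
E
python3 - <<'E'
from h import *
from workcell import *
o=observe();print(o['clock'],o['position'],o['tool_rot'],o['qpos'].round(2))
print(move(o,[.5,-.13,.3],[PI,0,-.148]))
E
```

```text
0.6 [ 0.39078491 -0.34874959  0.2719069 ] [-3.14133612e+00  3.14997755e-04 -1.52254239e-01] [ 0.59  0.32  0.03  1.82 -0.01  1.01 -1.1 ]
(array([  7.48, -23.28,  -2.81]), array([-0.0003,  0.0003, -0.0043]))
```

Request:
play_rows([
  [2.5,-4.5,-1,0,0,0,1],
  [5,-9,-2,0,0,0,1],
  [7,-13.5,-2.8,0,0,0,1],
  [7.5,-18,-2.8,0,0,0,1],
  [7.5,-21,-2.8,0,0,0,0],
])

```text
clock: 1.1
position: [0.4965, -0.1501, 0.2997]
tool_rot: [-3.141, -0.0, -0.144]
force: [0.9, -1.2, -0.0]
grip_width: 0.0735
finger_force: 0.0
```

```bash
python3 - <<'E'
from h import *
from workcell import *
o=observe();print(o['clock'],o['position'],o['tool_rot'],o['qpos'].round(2))
c=viewer.camera_info('wrist');p,d=viewer.grab_frame('wrist');np.savez('w1.npz',p=p,d=d,**c);print(c)
cv2.imwrite('pics/w1.png',cv2.resize(p[:,:,::-1],(800,600),interpolation=cv2.INTER_CUBIC))
E
```

```text
1.1 [ 0.49647744 -0.15013602  0.2997335 ] [-3.14064704e+00 -1.34851998e-04 -1.43792880e-01] [ 0.24  0.28 -0.07  1.79  0.02  1.07 -1.56]
{'fx': 325.19226210127806, 'fy': 325.19226210127806, 'cx': 285.7847829140089, 'cy': 204.63849545585117, 'R': array([[-0.1444178 , -0.98951468, -0.00205012],
       [-0.94895815,  0.13791097,  0.28365296],
       [-0.28039603,  0.04291001, -0.95892481]]), 't': array([-0.07664639,  0.43594161,  0.59008661])}
```

View pics/w1.png

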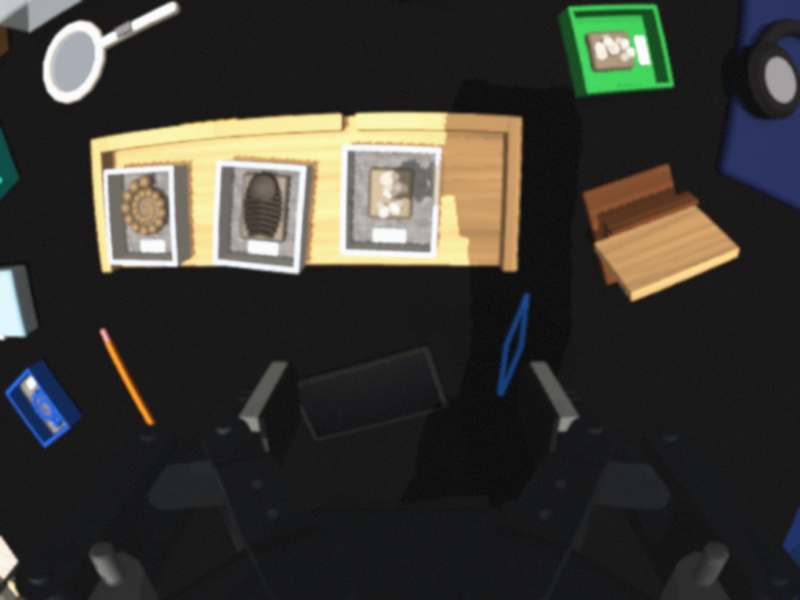

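```bash
cat >> h.py <<'E'
def projw(c,P):
    q=P@c['R'].T+c['t'];r=np.hypot(q[:,0],q[:,1]);th=np.arctan2(r,q[:,2]);return np.c_[q[:,0]/r*th*c['fx']+c['cx'],q[:,1]/r*th*c['fy']+c['cy']]
def fitw(c,L,px,x0,pr=projw):
    r=least_squares(lambda p:(pr(c,place(p,L))-px).ravel(),x0,loss='soft_l1');return r.x,np.abs(r.fun).round(1)
def board(zo=.042,t=.45):
    z=np.array([-np.sin(t),0,np.cos(t)]);n=np.array([np.cos(t),0,np.sin(t)])
    # far-upper left(+y), right, near-upper left, right
    return np.array([[0,0,zo]+.072*z+s*.005*n+[0,y,0] for s in(1,-1) for y in(.059,-.059)])
BX=np.array([[.048,.042,.042],[.048,-.042,.042],[-.048,-.042,.042],[-.048,.042,.042]])
E
python3 - <<'E'
from h import *
c=load('w1.npz');f=lambda a:(np.array(a,float)+.5)*.7-.5
t,e=fitw(c,np.array([[.07,.212,.034],[.07,-.212,.034],[.07,-.0605,.034],[-.07,-.212,.034],[-.07,.212,.034],[.056,.2,.034],[.056,-.2,.034]]),f([(91,140),(522,117),(349,113),(517,271),(102,272),(114,152),(505,131)]),[.56,-.05,-.15])
print('tray',t.round(4),e)
for n,q in dict(a=[(104,171),(188,166),(177,265),(110,265)],c=[(217,161),(311,166),(301,272),(215,266)],b=[(342,146),(440,147),(437,255),(342,253)]).items():
    r,e=fitw(c,BX,f(q),[.56,-.05,-.15]);print(n,r.round(4),e,'in tray',(local(t,r)*1000).round(1),round(r[2]-t[2],3))
b,e=fitw(c,board(),f([(629,289),(738,241),(632,300),(740,251)]),[.47,-.39,.2]);print('board',b.round(4),e)
c=load('top0.npz');f=lambda a:(np.array(a,float)+.5)/2.66-.5+[205,160]
b,e=fitw(c,board(),f([(618,268),(751,240),(618,280),(752,252)]),[.47,-.39,.2],proj);print('board top',b.round(4),e)
E
```

```text
tray [ 0.5558 -0.0449 -0.1483] [0.1 0.1 0.1 0.3 0.3 0.4 0.5 0.2 0.5 0.  9.7 0.1 2.5 0.3]
a [ 0.5644  0.1049 -0.191 ] [0.3 0.3 9.9 0.1 0.7 0.8 0.3 0.6] in tray [-13.7 149.4] -0.043
c [ 0.5404 -0.0209 -0.2476] [1.  0.4 2.5 0.1 0.1 0.5 0.5 1. ] in tray [-18.8  21.4] -0.099
b [ 0.535  -0.1395 -0.1649] [0.2 0.8 0.2 0.6 0.  0.7 0.  0.9] in tray [ -6.6 -96.7] -0.017
board [ 0.4869 -0.3754  0.2421] [1.3 0.9 0.7 0.5 0.8 1.  1.7 0.6]
board top [ 0.4821 -0.3784  0.2157] [0.4 0.3 0.2 0.2 0.1 0.2 0.1 0.3]
```

Request:
play_rows([
  [-1,-4.5,0,0,0,0,-0.3],
  [-2,-9,2,0,0,0,-0.3],
  [-3,-13,5,0,0,0,-0.3],
  [-4,-17,8,0,0,0,-0.3],
  [-5.2,-21,11,0,0,0,-0.3],
])

```text
clock: 1.65
position: [0.4747, 0.0598, 0.191]
tool_rot: [-3.141, -0.0, -0.148]
force: [2.2, 0.3, 0.1]
grip_width: 0.0295
finger_force: 0.0
```

Request:
play_rows([
  [0,-2,3,0,0,0,-0.3],
  [0,-4,6,0,0,0,-0.3],
  [0,-4,9,0,0,0,-0.3],
  [0,-4,9,0,0,0,-0.3],
  [0,-4,9,0,0,0,-0.3],
])

```text
clock: 2.15
position: [0.4808, 0.0976, 0.1023]
tool_rot: [3.141, 0.001, -0.148]
force: [-0.4, 0.4, 0.5]
grip_width: 0.0297
finger_force: 0.0
```

```bash
cat >> h.py <<'E'
T=np.array([.5558,-.0447,-.148])
def tw(x,y,z): return place(T,np.array([[x,y,z]])/1000)[0]
def st(o):
    l=local(T,o['position'])*1000;F=o['force'];s,k=np.sin(T[2]),np.cos(T[2])
    print('t%.1f tray x %.1f y %.1f z %.1f'%(o['clock'],l[0],l[1],o['position'][2]*1000),'rot',o['tool_rot'].round(4),'F tray',np.round([k*F[0]+s*F[1],-s*F[0]+k*F[1],F[2]],1),'w',round(o['grip_width']*1000,1))
E
python3 - <<'E'
from h import *
from workcell import *
o=observe();st(o);print(move(o,tw(-95,148,15),[PI,0,T[2]]))
E
```

```text
t2.1 tray x -95.2 y 129.7 z 102.3 rot [ 3.141e+00  1.000e-03 -1.476e-01] F tray [-0.5  0.3  0.5] w 29.7
(array([ 0.02, -1.83,  8.72]), array([0.0006, 0.001 , 0.0004]))
```

Request:
play_rows([
  [0,-1.8,3,0,0,0,-0.3],
  [0,-1.8,6,0,0,0,-0.3],
  [0,-1.8,8.7,0,0,0,-0.3],
  [0,-1.8,8.7,0,0,0,-0.3],
  [0.8,-1.8,8.7,0,0,0,-0.3],
])

```text
clock: 2.65
position: [0.4919, 0.1145, 0.0165]
tool_rot: [3.142, -0.0, -0.147]
force: [-1.0, 0.8, 0.3]
grip_width: 0.0302
finger_force: 0.0
```

Request:
play_rows([
  [1.0,0,0,0,0,0,-0.3],
  [1.6,0,0,0,0,0,-0.3],
  [2.2,0,0,0,0,0,-0.3],
  [2.6,0,0,0,0,0,-0.3],
  [3.0,0,0,0,0,0,-0.3],
])

```text
clock: 3.15
position: [0.5214, 0.1102, 0.0151]
tool_rot: [-3.142, 0.0, -0.147]
force: [-2.4, -0.3, 1.7]
grip_width: 0.0296
finger_force: 1.1
```

```bash
python3 - <<'E'
from h import *
from workcell import *
o=observe();st(o)
E
```

```text
t3.1 tray x -56.8 y 148.1 z 15.1 rot [-3.1416e+00  1.0000e-04 -1.4740e-01] F tray [-2.3 -0.6  1.7] w 29.6
```

Sliding the box at about 2 N; continue slowly into the back wall.

Request:
play_rows([
  [0.1,0,0,0,0,0,-0.3],
  [0.2,0,0,0,0,0,-0.3],
  [0.3,0,0,0,0,0,-0.3],
  [0.4,0,0,0,0,0,-0.3],
  [0.5,0,0,0,0,0,-0.3],
])

```text
clock: 3.65
position: [0.5262, 0.1096, 0.0149]
tool_rot: [-3.142, 0.0, -0.147]
force: [-0.7, 1.0, -0.2]
grip_width: 0.0299
finger_force: 0.5
```

Request:
play_rows([
  [0.05,0,0,0,0,0,-0.3],
  [0.1,0,0,0,0,0,-0.3],
  [0.15,0,0,0,0,0,-0.3],
  [0.2,0,0,0,0,0,-0.3],
  [0.2,0,0,0,0,0,-0.3],
])

```text
clock: 4.15
position: [0.5272, 0.1093, 0.0148]
tool_rot: [3.141, 0.002, -0.147]
force: [-7.7, 1.0, 4.2]
grip_width: 0.0299
finger_force: 3.9
```

Request:
play_rows([
  [-2.5,0,0,0,0,0,-0.3],
  [-4.3,0,0,0,0,0,-0.3],
  [-4.3,4.3,0,0,0,0,-0.3],
  [-4.3,8.6,0,0,0,0,-0.3],
  [-4.3,12.7,0,0,0,0,-0.3],
])

```text
clock: 4.65
position: [0.4668, -0.0114, 0.0151]
tool_rot: [3.142, -0.001, -0.146]
force: [0.8, -0.3, -0.6]
grip_width: 0.0298
finger_force: 0.0
```

Request:
play_rows([
  [0,0,0,0,0,0,-0.3],
  [0.6,0,0,0,0,0,-0.3],
  [1.2,0,0,0,0,0,-0.3],
  [1.8,0,0,0,0,0,-0.3],
  [2.4,0,0,0,0,0,-0.3],
])

```text
clock: 5.15
position: [0.4913, -0.0128, 0.0148]
tool_rot: [-3.141, 0.0, -0.146]
force: [-2.5, -0.7, 1.6]
grip_width: 0.03
finger_force: 1.2
```

Request:
play_rows([
  [0.5,0,0,0,0,0,-0.3],
  [0.9,0,0,0,0,0,-0.3],
  [1.2,0,0,0,0,0,-0.3],
  [1.4,0,0,0,0,0,-0.3],
  [1.5,0,0,0,0,0,-0.3],
])

```text
clock: 5.65
position: [0.5057, -0.0158, 0.0149]
tool_rot: [-3.142, -0.0, -0.147]
force: [-1.4, -0.7, -0.0]
grip_width: 0.0298
finger_force: 0.8
```

```bash
python3 - <<'E'
from h import *
from workcell import *
o=observe();st(o)
E
```

```text
t5.7 tray x -53.8 y 21.2 z 14.9 rot [-3.1415 -0.     -0.1472] F tray [-1.3 -0.9 -0. ] w 29.8
```

Request:
play_rows([
  [0.1,0,0,0,0,0,-0.3],
  [0.2,0,0,0,0,0,-0.3],
  [0.28,0,0,0,0,0,-0.3],
  [0.36,0,0,0,0,0,-0.3],
  [0.36,0,0,0,0,0,-0.3],
])

```text
clock: 6.15
position: [0.5083, -0.0163, 0.0148]
tool_rot: [3.141, 0.001, -0.147]
force: [-6.0, 1.9, 3.4]
grip_width: 0.0298
finger_force: 3.2
```

Request:
play_rows([
  [-2.5,0,0,0,0,0,-0.3],
  [-4.0,0,0,0,0,0,-0.3],
  [-4.0,4,0,0,0,0,-0.3],
  [-4.0,8,0,0,0,0,-0.3],
  [-4.0,11.8,0,0,0,0,-0.3],
])

```text
clock: 6.65
position: [0.4523, -0.1286, 0.0151]
tool_rot: [3.141, -0.001, -0.146]
force: [0.1, 0.2, -0.4]
grip_width: 0.0297
finger_force: 0.0
```

Request:
play_rows([
  [0,0,0,0,0,0,-0.3],
  [0.8,0,0,0,0,0,-0.3],
  [1.6,0,0,0,0,0,-0.3],
  [2.4,0,0,0,0,0,-0.3],
  [3.0,0,0,0,0,0,-0.3],
])

```text
clock: 7.15
position: [0.4829, -0.1308, 0.0149]
tool_rot: [-3.141, 0.0, -0.146]
force: [-2.4, 0.2, 0.5]
grip_width: 0.0297
finger_force: 1.1
```

Request:
play_rows([
  [0.2,0,0,0,0,0,-0.3],
  [0.4,0,0,0,0,0,-0.3],
  [0.6,0,0,0,0,0,-0.3],
  [0.7,0,0,0,0,0,-0.3],
  [0.7,0,0,0,0,0,-0.3],
])

```text
clock: 7.65
position: [0.4889, -0.1327, 0.0149]
tool_rot: [-3.142, -0.0, -0.147]
force: [0.2, -0.5, -0.3]
grip_width: 0.03
finger_force: 0.0
```

```bash
python3 - <<'E'
from h import *
from workcell import *
o=observe();st(o)
E
```

```text
t7.7 tray x -53.2 y -96.8 z 14.9 rot [-3.1415e+00 -3.0000e-04 -1.4730e-01] F tray [ 0.3 -0.5 -0.3] w 30.0
```

Request:
play_rows([
  [0.1,0,0,0,0,0,-0.3],
  [0.2,0,0,0,0,0,-0.3],
  [0.28,0,0,0,0,0,-0.3],
  [0.33,0,0,0,0,0,-0.3],
  [0.33,0,0,0,0,0,-0.3],
])

```text
clock: 8.15
position: [0.4908, -0.133, 0.0147]
tool_rot: [3.141, 0.003, -0.147]
force: [-8.1, 2.2, 5.5]
grip_width: 0.0299
finger_force: 4.4
```

Request:
play_rows([
  [-2.0,0,0,0,0,0,-0.3],
  [-2.0,0,-4,0,0,0,-0.3],
  [-2.0,2,-8,0,0,-0.15,-0.3],
  [-2,4,-10,0,0,-0.3,-0.3],
  [-1,6.8,-10,0,0,-0.45,-0.3],
])

```text
clock: 8.65
position: [0.4733, -0.1996, 0.1181]
tool_rot: [3.138, -0.003, 0.31]
force: [0.5, -0.3, -0.8]
grip_width: 0.0298
finger_force: 0.0
```

Request:
play_rows([
  [0,0,0,0,0,-0.15,-0.3],
  [0,0,0,0,0,-0.3,-0.3],
  [0,0,0,0,0,-0.45,-0.3],
  [0,0,0,0,0,-0.6,-0.3],
  [0,0,0,0,0,-0.75,-0.3],
])

```text
clock: 9.15
position: [0.4725, -0.1991, 0.115]
tool_rot: [3.141, -0.0, 1.059]
force: [0.5, -0.6, -0.0]
grip_width: 0.0302
finger_force: 0.0
```

```bash
python3 - <<'E'
from h import *
from workcell import *
o=observe();st(o);print(move(o,tw(8,-166,60),[PI,0,T[2]+PI/2]),o['qpos'])
E
```

```text
t9.2 tray x -59.7 y -165.0 z 115.0 rot [ 3.1410e+00 -2.0000e-04  1.0587e+00] F tray [ 0.6 -0.5 -0. ] w 30.2
(array([2.31, 6.36, 5.51]), array([ 7.000e-04, -1.000e-04, -3.641e-01])) [ 0.71898426  0.5691781  -0.58565661  1.9723548   0.46134718  0.73320082
 -0.65625231]
```

Request:
play_rows([
  [1,2,1,0,0,-0.13,-0.3],
  [2,4,2,0,0,-0.26,-0.3],
  [2.3,6.36,3,0,0,-0.364,-0.3],
  [2.3,6.36,5,0,0,-0.364,-0.3],
  [2.3,6.36,5.5,0,0,-0.364,-0.3],
])

```text
clock: 9.65
position: [0.5383, -0.2103, 0.0581]
tool_rot: [-3.14, -0.001, 1.416]
force: [-1.5, 1.0, -0.8]
grip_width: 0.0295
finger_force: 0.0
```

```bash
python3 - <<'E'
from h import *
from workcell import *
o=observe();st(o);print(move(o,tw(8,-166,15),[PI,0,T[2]+PI/2]))
E
```

```text
t9.7 tray x 7.1 y -166.4 z 58.1 rot [-3.1397e+00 -8.0000e-04  1.4164e+00] F tray [-1.6  0.8 -0.8] w 29.5
(array([0.03, 0.1 , 4.31]), array([-0.0019, -0.0008, -0.0064]))
```

Request:
play_rows([
  [0,0.1,2,0,0,0,-0.3],
  [0,0.1,4,0,0,0,-0.3],
  [0,0.1,4.3,0,0,0,-0.3],
  [0.5,0.1,4.3,0,0,0,-0.3],
  [1,0.1,4.3,0,0,0,-0.3],
])

```text
clock: 10.15
position: [0.5419, -0.2003, 0.018]
tool_rot: [3.14, 0.0, 1.417]
force: [-0.8, -0.1, -0.6]
grip_width: 0.0301
finger_force: 0.0
```

Request:
play_rows([
  [0.6,0,0,0,0,0,-0.3],
  [1.2,0,0,0,0,0,-0.3],
  [1.8,0,0,0,0,0,-0.3],
  [2.4,0,0,0,0,0,-0.3],
  [3.0,0,0,0,0,0,-0.3],
])

```text
clock: 10.65
position: [0.5461, -0.1706, 0.017]
tool_rot: [3.141, 0.0, 1.417]
force: [0.1, -2.6, 0.9]
grip_width: 0.03
finger_force: 1.2
```

Request:
play_rows([
  [0.5,0,0,0,0,0,-0.3],
  [1.0,0,0,0,0,0,-0.3],
  [1.5,0,0,0,0,0,-0.3],
  [2.0,0,0,0,0,0,-0.3],
  [2.5,0,0,0,0,0,-0.3],
])

```text
clock: 11.15
position: [0.5497, -0.1463, 0.0169]
tool_rot: [-3.141, 0.001, 1.417]
force: [-1.0, -4.4, 2.1]
grip_width: 0.0302
finger_force: 2.4
```

```bash
python3 - <<'E'
from h import *
from workcell import *
o=observe();st(o)
E
```

```text
t11.2 tray x 8.9 y -101.4 z 16.9 rot [-3.1413e+00  5.0000e-04  1.4165e+00] F tray [-0.3 -4.5  2.1] w 30.2
```

Request:
play_rows([
  [0.5,0,0,0,0,0,-0.3],
  [1.0,0,0,0,0,0,-0.3],
  [1.5,0,0,0,0,0,-0.3],
  [2.0,0,0,0,0,0,-0.3],
  [2.4,0,0,0,0,0,-0.3],
])

```text
clock: 11.65
position: [0.5535, -0.1221, 0.0169]
tool_rot: [-3.142, -0.0, 1.417]
force: [-1.3, -3.5, 2.2]
grip_width: 0.03
finger_force: 2.2
```

Request:
play_rows([
  [0.2,0,0,0,0,0,-0.3],
  [0.4,0,0,0,0,0,-0.3],
  [0.6,0,0,0,0,0,-0.3],
  [0.8,0,0,0,0,0,-0.3],
  [0.8,0,0,0,0,0,-0.3],
])

```text
clock: 12.15
position: [0.5548, -0.1142, 0.0169]
tool_rot: [-3.142, -0.001, 1.417]
force: [-1.0, -1.5, 0.6]
grip_width: 0.0303
finger_force: 0.4
```

```bash
python3 - <<'E'
from h import *
from workcell import *
o=observe();st(o)
c=viewer.camera_info('wrist');p,d=viewer.grab_frame('wrist');np.savez('w2.npz',p=p,d=d,**c)
p2,d2=viewer.grab_frame('top')
cv2.imwrite('pics/w2.png',np.vstack([cv2.resize(p[:,:,::-1],(400,300)),cv2.resize(p2[160:290,205:405,::-1],(400,260),interpolation=cv2.INTER_CUBIC)]))
E
```

```text
t12.2 tray x 9.2 y -68.9 z 16.9 rot [-3.1416e+00 -5.0000e-04  1.4170e+00] F tray [-0.8 -1.6  0.6] w 30.3
```

View pics/w2.png

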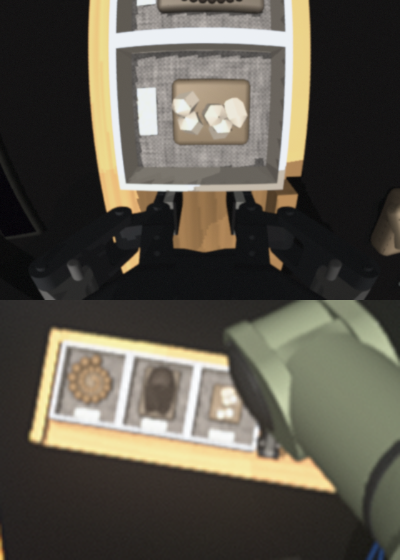

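Request:
play_rows([
  [0.1,0,0,0,0,0,-0.3],
  [0.2,0,0,0,0,0,-0.3],
  [0.3,0,0,0,0,0,-0.3],
  [0.4,0,0,0,0,0,-0.3],
  [0.45,0,0,0,0,0,-0.3],
])

```text
clock: 12.75
position: [0.5553, -0.1108, 0.0169]
tool_rot: [-3.141, 0.001, 1.416]
force: [-2.3, -5.5, 1.4]
grip_width: 0.0298
finger_force: 2.8
```

Request:
play_rows([
  [0.05,0,0,0,0,0,-0.3],
  [0.1,0,0,0,0,0,-0.3],
  [0.15,0,0,0,0,0,-0.3],
  [0.15,0,0,0,0,0,-0.3],
  [0.15,0,0,0,0,0,-0.3],
])

```text
clock: 13.25
position: [0.5555, -0.1093, 0.0169]
tool_rot: [-3.141, 0.001, 1.416]
force: [-1.7, -5.2, 1.1]
grip_width: 0.03
finger_force: 2.6
```

```bash
python3 - <<'E'
from h import *
from workcell import *
o=observe();st(o)
E
```

```text
t13.2 tray x 9.3 y -63.9 z 16.9 rot [-3.1415e+00  6.0000e-04  1.4164e+00] F tray [-0.9 -5.4  1.1] w 30.0
```

Request:
play_rows([
  [0.03,0,0,0,0,0,-0.3],
  [0.06,0,0,0,0,0,-0.3],
  [0.09,0,0,0,0,0,-0.3],
  [0.12,0,0,0,0,0,-0.3],
  [0.12,0,0,0,0,0,-0.3],
])

```text
clock: 13.75
position: [0.5557, -0.1081, 0.0169]
tool_rot: [-3.141, 0.001, 1.416]
force: [-2.0, -4.3, 0.5]
grip_width: 0.0297
finger_force: 2.6
```

Request:
play_rows([
  [0.04,0,0,0,0,0,-0.3],
  [0.08,0,0,0,0,0,-0.3],
  [0.12,0,0,0,0,0,-0.3],
  [0.15,0,0,0,0,0,-0.3],
  [0.15,0,0,0,0,0,-0.3],
])

```text
clock: 14.25
position: [0.5557, -0.1078, 0.0169]
tool_rot: [-3.141, 0.002, 1.416]
force: [-1.3, -10.5, 2.4]
grip_width: 0.03
finger_force: 5.5
```

Request:
play_rows([
  [-1.2,0,0,0,0,0,-0.3],
  [-1.2,0,-4.5,0,0,0,-0.3],
  [-1.2,-1,-9,0,0,0,-0.3],
  [0,-1,-13.5,0,0,0,-0.3],
  [0,-1,-16,0,0,0,-0.3],
])

```text
clock: 14.75
position: [0.5471, -0.1033, 0.1804]
tool_rot: [3.138, -0.001, 1.418]
force: [0.5, -0.8, -0.5]
grip_width: 0.0297
finger_force: 0.0
```

Request:
play_rows([
  [0,0,0,0,0,0,-0.3],
  [0,0,0,0,0,0,-0.3],
  [0,0,0,0,0,0,-0.3],
  [0,0,0,0,0,0,-0.3],
  [0,0,0,0,0,0,-0.3],
])

```text
clock: 15.25
position: [0.5459, -0.1045, 0.1761]
tool_rot: [-3.14, -0.0, 1.417]
force: [-0.5, -0.4, -1.1]
grip_width: 0.03
finger_force: 0.0
```

```bash
python3 - <<'E'
from h import *
from workcell import *
o=observe();st(o)
c=viewer.camera_info('wrist');p,d=viewer.grab_frame('wrist');np.savez('w3.npz',p=p,d=d,**c)
cv2.imwrite('pics/w3.png',cv2.resize(p[:,:,::-1],(800,600),interpolation=cv2.INTER_CUBIC))
E
```

```text
t15.2 tray x -1.0 y -60.6 z 176.1 rot [-3.1403e+00 -4.0000e-04  1.4169e+00] F tray [-0.4 -0.5 -1.1] w 30.0
```

View pics/w3.png

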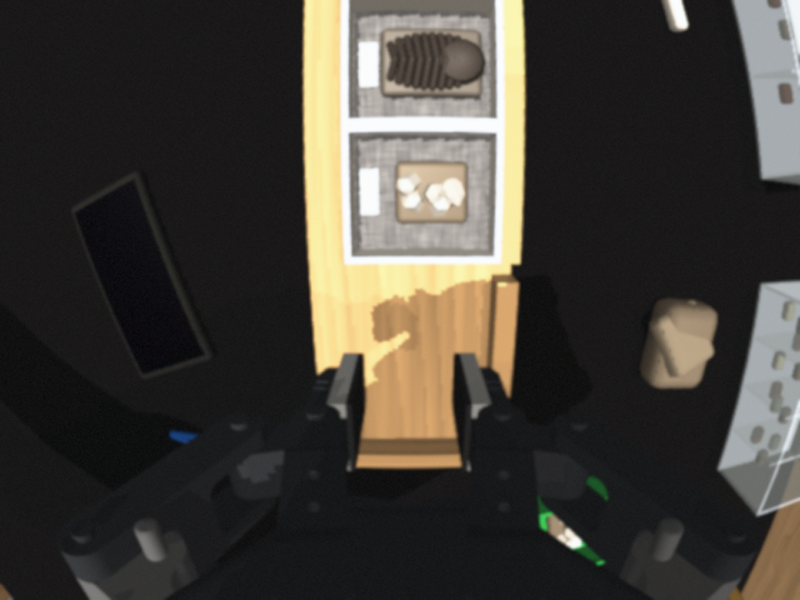

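Request:
play_rows([
  [1.5,-4,2,0,0,0,-0.3],
  [3,-8,5,0,0,0,-0.3],
  [5,-9,9,0,0,0,-0.3],
  [5,-9,13,0,0,0,-0.3],
  [5,-9,15.9,0,0,0,-0.3],
])

```text
clock: 15.8
position: [0.464, -0.0407, 0.0159]
tool_rot: [-3.14, -0.0, 1.418]
force: [2.0, -0.5, 0.0]
grip_width: 0.0299
finger_force: 0.0
```

Request:
play_rows([
  [0,0.4,0,0,0,0,-0.3],
  [0,0.8,0,0,0,0,-0.3],
  [0,1.2,0,0,0,0,-0.3],
  [0,1.6,0,0,0,0,-0.3],
  [0,1.7,0,0,0,0,-0.3],
])

```text
clock: 16.3
position: [0.4828, -0.0444, 0.0189]
tool_rot: [3.14, -0.0, 1.416]
force: [-0.7, -0.3, -0.2]
grip_width: 0.0299
finger_force: 0.0
```

```bash
python3 - <<'E'
from h import *
from workcell import *
o=observe();st(o)
c=load('w3.npz');f=lambda a:(np.array(a,float)+.5)*.7-.5
print((local(T,fitw(c,BX,f([(502,126),(502,263),(344,263),(347,126)]),[.55,-.05,-.15])[0])*1000))
E
```

```text
t16.3 tray x -72.2 y -10.5 z 18.9 rot [ 3.1398e+00 -2.0000e-04  1.4158e+00] F tray [-0.6 -0.4 -0.2] w 29.9
[ 8.45019724 -9.8593783 ]
```

Request:
play_rows([
  [0,0.1,0,0,0,0,-0.3],
  [0,0.2,0,0,0,0,-0.3],
  [0,0.3,0,0,0,0,-0.3],
  [0,0.35,0,0,0,0,-0.3],
  [0,0.35,0,0,0,0,-0.3],
])

```text
clock: 16.8
position: [0.4852, -0.0445, 0.0179]
tool_rot: [-3.142, -0.0, 1.417]
force: [0.2, 0.5, 0.6]
grip_width: 0.0299
finger_force: 0.0
```

Request:
play_rows([
  [0,0.1,0,0,0,0,-0.3],
  [0,0.2,0,0,0,0,-0.3],
  [0,0.3,0,0,0,0,-0.3],
  [0,0.35,0,0,0,0,-0.3],
  [0,0.35,0,0,0,0,-0.3],
])

```text
clock: 17.3
position: [0.4863, -0.0448, 0.0176]
tool_rot: [-3.138, 0.001, 1.417]
force: [-15.4, 3.6, 12.0]
grip_width: 0.0298
finger_force: 8.1
```

```bash
python3 - <<'E'
from h import *
from workcell import *
o=observe();st(o)
E
```

```text
t17.3 tray x -68.7 y -10.4 z 17.6 rot [-3.1376e+00  1.1000e-03  1.4173e+00] F tray [-15.8   1.3  12. ] w 29.8
```

Request:
play_rows([
  [0,-1.5,0,0,0,0,-0.3],
  [0,-1.5,0,0,0,0,-0.3],
  [4.2,-1.5,0,0,0,0,-0.3],
  [8.4,-1.5,0,0,0,0,-0.3],
  [8.4,-1.2,0,0,0,0,-0.3],
])

```text
clock: 17.8
position: [0.4909, 0.0459, 0.0184]
tool_rot: [3.14, -0.004, 1.423]
force: [-0.1, -0.8, -0.1]
grip_width: 0.03
finger_force: 0.0
```

Request:
play_rows([
  [0,0.3,0,0,0,0,-0.3],
  [0,0.6,0,0,0,0,-0.3],
  [0,0.85,0,0,0,0,-0.3],
  [0,1.0,0,0,0,0,-0.3],
  [0,1.05,0,0,0,0,-0.3],
])

```text
clock: 18.3
position: [0.4986, 0.0372, 0.0176]
tool_rot: [-3.139, 0.001, 1.416]
force: [-12.8, 1.2, 9.5]
grip_width: 0.0302
finger_force: 6.5
```

Request:
play_rows([
  [0,-1.2,0,0,0,0,-0.3],
  [0,-1.2,0,0,0,0,-0.3],
  [4.2,-1.2,0,0,0,0,-0.3],
  [8.4,-1.2,0,0,0,0,-0.3],
  [8.4,-1.0,0,0,0,0,-0.3],
])

```text
clock: 18.8
position: [0.5037, 0.1286, 0.0185]
tool_rot: [3.14, -0.004, 1.422]
force: [-0.7, -0.7, 0.5]
grip_width: 0.0301
finger_force: 0.0
```

Request:
play_rows([
  [0,0.3,0,0,0,0,-0.3],
  [0,0.6,0,0,0,0,-0.3],
  [0,0.8,0,0,0,0,-0.3],
  [0,0.9,0,0,0,0,-0.3],
  [0,0.9,0,0,0,0,-0.3],
])

```text
clock: 19.3
position: [0.511, 0.1201, 0.0177]
tool_rot: [-3.14, 0.001, 1.416]
force: [-7.0, -0.4, 3.6]
grip_width: 0.0302
finger_force: 3.7
```

```bash
python3 - <<'E'
from h import *
from workcell import *
o=observe();st(o)
E
```

```text
t19.3 tray x -68.6 y 156.4 z 17.7 rot [-3.1398e+00  1.3000e-03  1.4155e+00] F tray [-6.9 -1.4  3.6] w 30.2
```

Request:
play_rows([
  [0,-1.5,0,0,0,0,-0.3],
  [-2,-1.5,-4,0,0,0,-0.3],
  [-6.5,-0.5,-6,0,0,0,-0.3],
  [-11,1.5,-6,0,0,0,-0.3],
  [-15.5,3.5,-6,0,0,0,-0.3],
])

```text
clock: 19.8
position: [0.5231, -0.0401, 0.0788]
tool_rot: [3.14, 0.0, 1.416]
force: [1.1, -0.0, 0.3]
grip_width: 0.0298
finger_force: 0.0
```

Request:
play_rows([
  [-4,2,0,0,0,0,-0.3],
  [-8,4.2,0,0,0,0,-0.3],
  [-8,4.2,0,0,0,0,-0.3],
  [-8,4.2,0,0,0,0,-0.3],
  [-8,4.2,0,0,0,0,-0.3],
])

```text
clock: 20.3
position: [0.5516, -0.1223, 0.0779]
tool_rot: [-3.141, -0.0, 1.417]
force: [0.7, -0.1, -1.0]
grip_width: 0.0302
finger_force: 0.0
```

```bash
python3 - <<'E'
from h import *
from workcell import *
o=observe();st(o);print(move(o,tw(8,-72,17),[PI,0,T[2]+PI/2]))
E
```

```text
t20.3 tray x 7.3 y -77.4 z 77.9 rot [-3.1413e+00 -3.0000e-04  1.4170e+00] F tray [ 0.8  0.  -1. ] w 30.2
(array([0.54, 0.07, 6.09]), array([-0.0003, -0.0003, -0.0058]))
```

Descend beside the row, approach to about y = -64, then press step by step.

Request:
play_rows([
  [0,0.1,3,0,0,0,-0.3],
  [0,0.1,5,0,0,-0.006,-0.3],
  [0,0.1,6.1,0,0,-0.006,-0.3],
  [0.4,0.1,6.1,0,0,-0.006,-0.3],
  [0.8,0.1,6.1,0,0,-0.006,-0.3],
])

```text
clock: 20.8
position: [0.5545, -0.1141, 0.0176]
tool_rot: [3.141, -0.0, 1.423]
force: [0.2, 0.1, 0.7]
grip_width: 0.03
finger_force: 0.0
```

Request:
play_rows([
  [0.15,0,0,0,0,0,-0.3],
  [0.3,0,0,0,0,0,-0.3],
  [0.45,0,0,0,0,0,-0.3],
  [0.55,0,0,0,0,0,-0.3],
  [0.55,0,0,0,0,0,-0.3],
])

```text
clock: 21.3
position: [0.5551, -0.1094, 0.017]
tool_rot: [3.141, 0.0, 1.423]
force: [-0.7, -0.1, 0.6]
grip_width: 0.0301
finger_force: 0.0
```

Request:
play_rows([
  [0.04,0,0,0,0,0,-0.3],
  [0.08,0,0,0,0,0,-0.3],
  [0.12,0,0,0,0,0,-0.3],
  [0.15,0,0,0,0,0,-0.3],
  [0.15,0,0,0,0,0,-0.3],
])

```text
clock: 21.8
position: [0.5552, -0.1079, 0.0169]
tool_rot: [-3.142, -0.0, 1.423]
force: [0.3, 0.9, 0.4]
grip_width: 0.0299
finger_force: 0.0
```

```bash
python3 - <<'E'
from h import *
from workcell import *
o=observe();st(o)
E
```

```text
t21.8 tray x 8.8 y -62.6 z 16.9 rot [-3.1416e+00 -1.0000e-04  1.4228e+00] F tray [0.1 0.9 0.4] w 29.9
```

Request:
play_rows([
  [0.04,0,0,0,0,0,-0.3],
  [0.08,0,0,0,0,0,-0.3],
  [0.12,0,0,0,0,0,-0.3],
  [0.12,0,0,0,0,0,-0.3],
  [0.12,0,0,0,0,0,-0.3],
])

```text
clock: 22.3
position: [0.5552, -0.1077, 0.0169]
tool_rot: [-3.141, 0.001, 1.422]
force: [-0.5, -5.0, 0.0]
grip_width: 0.0297
finger_force: 2.8
```

Request:
play_rows([
  [0.05,0,0,0,0,0,-0.3],
  [0.1,0,0,0,0,0,-0.3],
  [0.15,0,0,0,0,0,-0.3],
  [0.15,0,0,0,0,0,-0.3],
  [0.15,0,0,0,0,0,-0.3],
])

```text
clock: 22.8
position: [0.5553, -0.1076, 0.0169]
tool_rot: [-3.141, 0.003, 1.421]
force: [-1.8, -12.6, 2.8]
grip_width: 0.0297
finger_force: 6.4
```

Request:
play_rows([
  [0.05,0,0,0,0,0,-0.3],
  [0.1,0,0,0,0,0,-0.3],
  [0.14,0,0,0,0,0,-0.3],
  [0.14,0,0,0,0,0,-0.3],
  [0.14,0,0,0,0,0,-0.3],
])

```text
clock: 23.3
position: [0.5552, -0.1076, 0.0169]
tool_rot: [-3.141, 0.005, 1.42]
force: [-1.5, -19.1, 3.8]
grip_width: 0.0302
finger_force: 9.7
```

Request:
play_rows([
  [0.03,0,0,0,0,0,-0.3],
  [0.05,0,0,0,0,0,-0.3],
  [0.05,0,0,0,0,0,-0.3],
  [0.05,0,0,0,0,0,-0.3],
  [0.05,0,0,0,0,0,-0.3],
])

```text
clock: 23.8
position: [0.5552, -0.1076, 0.0169]
tool_rot: [-3.141, 0.005, 1.42]
force: [-2.6, -21.9, 3.4]
grip_width: 0.0297
finger_force: 10.9
```

Request:
play_rows([
  [-0.5,0,0,0,0,0,-0.3],
  [-2.0,0,-1,0,0,0,-0.3],
  [-3,0,-5,0,0,0,-0.3],
  [-5,-1,-9.5,0,0,0,-0.3],
  [-9,-2,-14,0,0,0,-0.3],
])

```text
clock: 24.3
position: [0.526, -0.1809, 0.1507]
tool_rot: [3.141, -0.001, 1.426]
force: [1.0, -1.2, -0.0]
grip_width: 0.0299
finger_force: 0.0
```

Request:
play_rows([
  [-4,-1,-3,0,0,-0.1,-0.3],
  [-8,-2,-6,0,0,-0.2,0],
  [-12,-3,-9,0,0,-0.3,0],
  [-16,-3,-9,0,0,-0.37,0],
  [-19.5,-3,-9,0,0,-0.37,0],
])

```text
clock: 24.8
position: [0.4665, -0.3736, 0.2397]
tool_rot: [3.141, 0.002, 1.794]
force: [0.3, 0.2, 0.7]
grip_width: 0.0427
finger_force: 0.0
```

Request:
play_rows([
  [0,0,0,0,0,0,0],
  [0,0,0,0,0,0,0],
  [0,0,0,0,0,0,0],
  [0,0,0,0,0,0,0],
  [0,0,0,0,0,0,0],
])

```text
clock: 25.3
position: [0.4677, -0.3702, 0.2387]
tool_rot: [3.142, 0.0, 1.794]
force: [0.0, 0.2, 0.5]
grip_width: 0.0429
finger_force: 0.0
```

```bash
python3 - <<'E'
from h import *
from workcell import *
o=observe();st(o);print(o['position'],o['qpos'].round(2))
c=viewer.camera_info('wrist');p,d=viewer.grab_frame('wrist');np.savez('w4.npz',p=p,d=d,**c)
cv2.imwrite('pics/w4.png',cv2.resize(p[:,:,::-1],(800,600),interpolation=cv2.INTER_CUBIC))
E
```

```text
t25.3 tray x -39.1 y -334.9 z 238.7 rot [3.1415e+00 1.0000e-04 1.7940e+00] F tray [-0.   0.2  0.5] w 42.9
[ 0.46769942 -0.37016585  0.23871818] [ 1.12  0.58 -0.82  1.64  0.46  1.12  0.4 ]
```

View pics/w4.png

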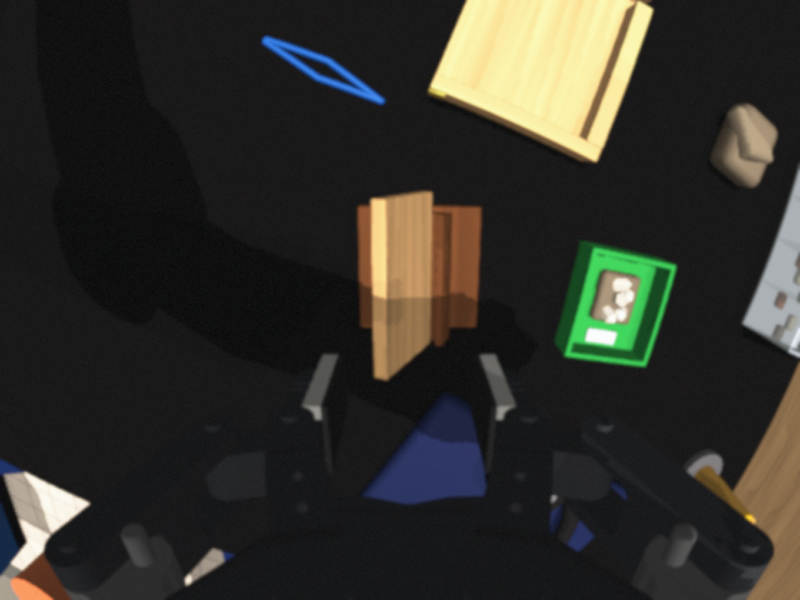

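```bash
python3 - <<'E'
from h import *
c=load('w4.npz');f=lambda a:(np.array(a,float)+.5)*.7-.5
px=f([(387,197),(388,380),(370,199),(374,377)])
for t in(.40,.45,.5):
    b,e=fitw(c,board(t=t),px,[.48,-.377,.22]);print(t,'board',b.round(4),e)
b,e=fitw(c,board(),px,[.48,-.377,.22]);t=.45
z=np.array([-np.sin(t)*np.cos(b[2]),-np.sin(t)*np.sin(b[2]),np.cos(t)])
print('centre upper',b[:2]+.072*z[:2],'pix err lens of z', )
E
```

```text
0.4 board [ 0.4799 -0.3772  0.2183] [0.6 0.  0.1 0.6 0.6 1.7 0.1 0.7]
0.45 board [ 0.4831 -0.3769  0.2186] [0.8 0.4 0.2 0.3 0.7 1.4 0.3 0.3]
0.5 board [ 0.4862 -0.3767  0.219 ] [1.  0.8 0.4 0.2 0.9 1.  0.5 0.1]
centre upper [ 0.45248802 -0.38369353] pix err lens of z
```

```bash
cat >> h.py <<'E'
Bo=np.array([.4831,-.377,.042]);Bf,Bt=.2186,.45
bz=np.array([-np.sin(Bt)*np.cos(Bf),-np.sin(Bt)*np.sin(Bf),np.cos(Bt)]);bn=np.array([np.cos(Bt)*np.cos(Bf),np.cos(Bt)*np.sin(Bf),np.sin(Bt)])
GR=Ro.from_matrix(np.c_[np.cross(bn,-bz),bn,-bz]).as_euler('xyz')
E
python3 - <<'E'
from h import *
from workcell import *
o=observe();print(GR);print(move(o,Bo+.13*bz,GR),move(o,Bo+.041*bz,GR))
E
```

```text
[2.69159265 0.         1.78939633]
(array([-0.97, -4.29,  7.96]), array([-0.4499, -0.0009,  0.0043])) (array([-0.98, -0.42, 15.98]), array([-0.4499, -0.0009,  0.0043]))
```

Request:
play_rows([
  [-0.5,-2,1,-0.14,0,0,0],
  [-1,-4.3,3,-0.28,0,0,0],
  [-1,-4.3,5,-0.42,0,0.004,0],
  [-1,-4.3,7,-0.45,0,0.004,0],
  [-1,-4.3,8,-0.45,0,0.004,0],
], squeeze=30)

```text
clock: 25.85
position: [0.4245, -0.3909, 0.1561]
tool_rot: [2.692, -0.004, 1.785]
force: [-0.4, 0.1, 0.2]
grip_width: 0.0424
finger_force: 0.0
```

```bash
python3 - <<'E'
from h import *
from workcell import *
o=observe();print(o['position'],o['tool_rot'],o['force'],o['qpos'].round(2));print(move(o,Bo+.041*bz,GR))
E
```

```text
[ 0.42453626 -0.39088033  0.15609582] [ 2.69155353 -0.00442088  1.78463734] [-0.4126693   0.07682236  0.2290442 ] [ 1.56  0.68 -0.97  1.96  0.35  0.51  0.7 ]
(array([0.07, 0.46, 8.79]), array([ 0.    , -0.0019, -0.0062]))
```

Request:
play_rows([
  [0,0.4,0,0,0,-0.005,0],
  [0,0.4,3,0,0,-0.005,0],
  [0,0.4,6,0,0,-0.005,0],
  [0,0.4,8.7,0,0,-0.005,0],
  [0,0.4,8.7,0,0,-0.005,0],
])

```text
clock: 26.35
position: [0.4709, -0.3786, 0.0815]
tool_rot: [2.693, 0.001, 1.799]
force: [-1.3, -0.1, 1.3]
grip_width: 0.0427
finger_force: 0.0
```

```bash
python3 - <<'E'
from h import *
from workcell import *
o=observe();print(o['position'],o['tool_rot'],o['force'],o['qpos'].round(2));print(move(o,Bo+.041*bz,GR))
c=viewer.camera_info('wrist');p,d=viewer.grab_frame('wrist')
cv2.imwrite('pics/w5.png',cv2.resize(p[:,:,::-1],(800,600),interpolation=cv2.INTER_CUBIC))
E
```

```text
[ 0.47085184 -0.37864355  0.08145519] [2.69269002e+00 6.66178902e-04 1.79875399e+00] [-1.29433795 -0.10830716  1.30803072] [ 1.35  0.78 -0.8   1.95  0.45  0.36  0.6 ]
(array([-0.1 , -0.61, -0.01]), array([-0.0011, -0.0035,  0.0087]))
```

View pics/w5.png

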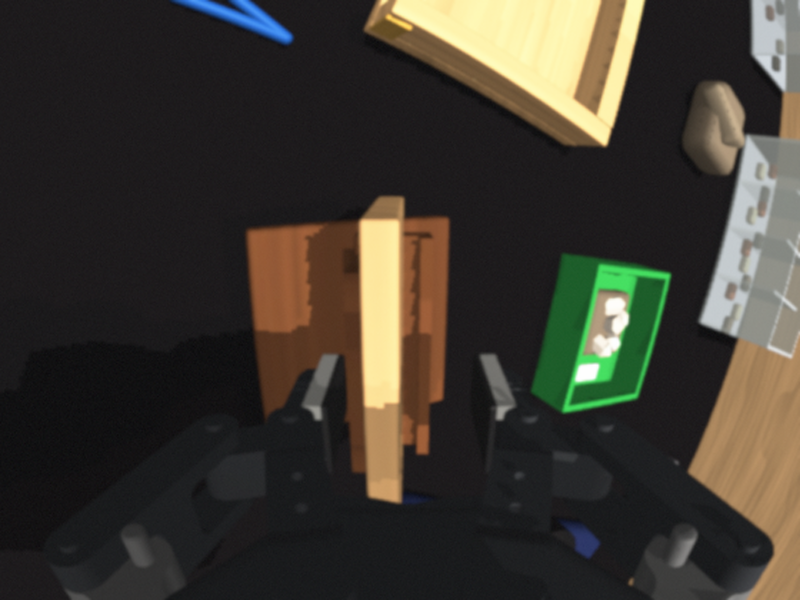

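Request:
play_rows([
  [-0.1,-0.6,0,0,0,0.008,0],
  [-0.1,-0.6,0,0,0,0.008,0],
  [-0.1,-0.6,0,0,0,0.008,-0.3],
  [-0.1,-0.6,0,0,0,0.008,-0.6],
  [-0.1,-0.6,0,0,0,0.008,-1],
], squeeze=30)

```text
clock: 26.9
position: [0.4635, -0.3836, 0.0801]
tool_rot: [2.69, -0.001, 1.786]
force: [2.2, -0.9, 0.4]
grip_width: 0.0094
finger_force: 29.3
```

Request:
play_rows([
  [0,0,0,0,0,0,-1],
  [0,0,0,0,0,0,-1],
  [0,0,0,0,0,0,-1],
  [0,0,0,0,0,0,-1],
  [0,0,0,0,0,0,-1],
])

```text
clock: 27.4
position: [0.4636, -0.3836, 0.0801]
tool_rot: [2.691, -0.001, 1.786]
force: [-0.2, -0.2, 7.8]
grip_width: 0.0094
finger_force: 30.6
```

```bash
python3 - <<'E'
from h import *
from workcell import *
o=observe();print(o['position'],o['tool_rot'],o['force'],o['finger_force'],o['grip_width']);print(move(o,Bo+.041*bz,GR))
E
```

```text
[ 0.46357293 -0.38360183  0.08007942] [ 2.69052423e+00 -1.06635518e-03  1.78619691e+00] [-0.24025346 -0.22882745  7.8381358 ] 30.556944608688354 0.009397620456848612
(array([0.22, 0.19, 0.22]), array([ 0.0011,  0.0004, -0.0033]))
```

Request:
play_rows([
  [0,0,-1.5,0,0,0,-1],
  [0,0,-4,0,0,0,-1],
  [0,0,-7,0,0,0,-1],
  [0,0,-10,0.1,0,0,-1],
  [0,1,-13,0.2,0,0,-1],
])

```text
clock: 27.9
position: [0.4136, -0.3948, 0.2012]
tool_rot: [2.897, -0.004, 1.782]
force: [0.6, -1.3, -1.9]
grip_width: 0.0091
finger_force: 29.7
```

```bash
python3 - <<'E'
from h import *
from workcell import *
o=observe();print(o['position'],o['tool_rot'],o['force'],o['finger_force'],o['grip_width'],o['qpos'].round(2));print(move(o,[.5,-.25,.2],[PI,0,1.0]))
E
```

```text
[ 0.41357936 -0.39482881  0.20118763] [ 2.89668987 -0.00397925  1.78194216] [ 0.64822269 -1.29461128 -1.87233267] 29.654419720172882 0.009069510207949362 [ 1.43  0.57 -0.91  1.85  0.36  0.78  0.61]
(array([12.35, 11.1 ,  2.95]), array([ 0.2307, -0.0995,  0.7775]))
```

Request:
play_rows([
  [2.2,2,0.4,0.041,-0.018,0.14,-1],
  [4.4,4,0.9,0.083,-0.036,0.28,-1],
  [6.6,6,1.5,0.124,-0.054,0.42,-1],
  [8.8,8,2.1,0.166,-0.072,0.56,-1],
  [11,10,2.6,0.207,-0.09,0.7,-1],
])

```text
clock: 28.4
position: [0.4943, -0.2628, 0.2008]
tool_rot: [3.114, -0.009, 1.076]
force: [-0.1, -1.0, -0.8]
grip_width: 0.0094
finger_force: 29.7
```

```bash
python3 - <<'E'
from h import *
from workcell import *
o=observe();print(o['position'],o['tool_rot'],o['force'],o['finger_force'],o['grip_width'],o['qpos'].round(2));print(move(o,tw(9,-60.5,150),[PI,0,T[2]]))
E
```

```text
[ 0.49432641 -0.26283378  0.20076474] [ 3.11385267 -0.00915423  1.07624422] [-0.05156827 -1.01597448 -0.7811143 ] 29.672409296035767 0.009432774625289854 [ 0.83  0.5  -0.61  1.81  0.35  0.92 -0.43]
(array([16.69, -2.19,  5.17]), array([ 0.0186, -0.025 ,  1.224 ]))
```

Request:
play_rows([
  [2,-0.3,0,0.003,-0.004,0.14,-1],
  [4,-0.6,0,0.006,-0.008,0.28,-1],
  [6,-1,0,0.009,-0.012,0.42,-1],
  [8,-1.3,0,0.012,-0.015,0.56,-1],
  [10,-1.5,0,0.014,-0.018,0.7,-1],
])

```text
clock: 28.9
position: [0.5277, -0.168, 0.2012]
tool_rot: [3.133, -0.005, 0.376]
force: [-0.7, 0.4, -1.1]
grip_width: 0.0097
finger_force: 29.7
```

```bash
python3 - <<'E'
from h import *
from workcell import *
o=observe();print(o['finger_force'],o['qpos'].round(2));print(move(o,tw(9,-60.5,120),[PI,0,T[2]]))
E
```

```text
29.71131294965744 [ 0.53  0.47 -0.46  1.81  0.26  0.91 -1.23]
(array([ 4.85, -4.81,  8.1 ]), array([ 0.0066, -0.0072,  0.5239]))
```

Request:
play_rows([
  [1.2,-1.2,1,0.002,-0.002,0.13,-1],
  [2.4,-2.4,2,0.003,-0.004,0.26,-1],
  [3.6,-3.6,4,0.005,-0.006,0.39,-1],
  [4.85,-4.8,6,0.0066,-0.0072,0.524,-1],
  [4.85,-4.8,8,0.0066,-0.0072,0.524,-1],
])

```text
clock: 29.4
position: [0.5563, -0.1041, 0.1204]
tool_rot: [-3.141, -0.001, -0.145]
force: [0.1, -1.2, -1.1]
grip_width: 0.0097
finger_force: 29.7
```

Request:
play_rows([
  [0,0,0,0,0,0,-1],
  [0,0,0,0,0,0,-1],
  [0,0,0,0,0,0,-1],
  [0,0,0,0,0,0,-1],
  [0,0,0,0,0,0,-1],
])

```text
clock: 29.9
position: [0.5558, -0.1071, 0.1218]
tool_rot: [3.142, -0.002, -0.143]
force: [0.0, 0.3, -0.9]
grip_width: 0.0098
finger_force: 29.6
```

```bash
python3 - <<'E'
from h import *
from workcell import *
o=observe();st(o);print(o['finger_force'],move(o,tw(9,-60.5,100),[PI,0,T[2]]))
c=viewer.camera_info('wrist');p,d=viewer.grab_frame('wrist');np.savez('w6.npz',p=p,d=d,**c)
cv2.imwrite('pics/w6.png',cv2.resize(p[130:400,80:440,::-1],(800,600),interpolation=cv2.INTER_CUBIC))
E
```

```text
t29.9 tray x 9.2 y -61.7 z 121.8 rot [ 3.1415e+00 -1.7000e-03 -1.4300e-01] F tray [-0.   0.3 -0.9] w 9.8
29.638263881206512 (array([-0.02, -0.12,  2.18]), array([ 0.0001, -0.0017,  0.005 ]))
```

View pics/w6.png

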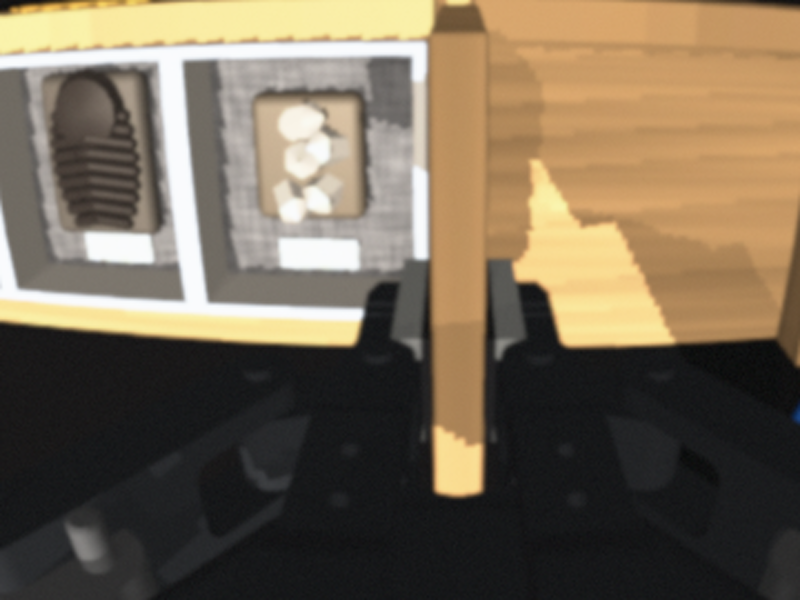

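Request:
play_rows([
  [0,-0.12,1,0,-0.0017,0.005,-1],
  [0,-0.12,2,0,-0.0017,0.005,-1],
  [0,-0.12,3,0,-0.0017,0.005,-1],
  [0,-0.12,3.6,0,-0.0017,0.005,-1],
  [0,-0.12,3.6,0,-0.0017,0.005,-1],
])

```text
clock: 30.45
position: [0.5552, -0.1054, 0.0839]
tool_rot: [-3.142, 0.003, -0.147]
force: [0.9, -0.1, -0.5]
grip_width: 0.0098
finger_force: 29.7
```

```bash
python3 - <<'E'
from h import *
from workcell import *
o=observe();st(o);print(o['finger_force'],move(o,tw(9,-60.5,53),[PI,0,T[2]]))
c=viewer.camera_info('wrist');p,d=viewer.grab_frame('wrist');np.savez('w7.npz',p=p,d=d,**c)
cv2.imwrite('pics/w7.png',cv2.resize(p[80:230,200:400,::-1],(800,600),interpolation=cv2.INTER_CUBIC))
E
```

```text
t30.4 tray x 8.3 y -60.1 z 83.9 rot [-3.1415e+00  2.8000e-03 -1.4730e-01] F tray [ 0.9 -0.  -0.5] w 9.8
29.67914968729019 (array([0.08, 0.04, 3.08]), array([-0.    ,  0.0028,  0.0007]))
```

View pics/w7.png

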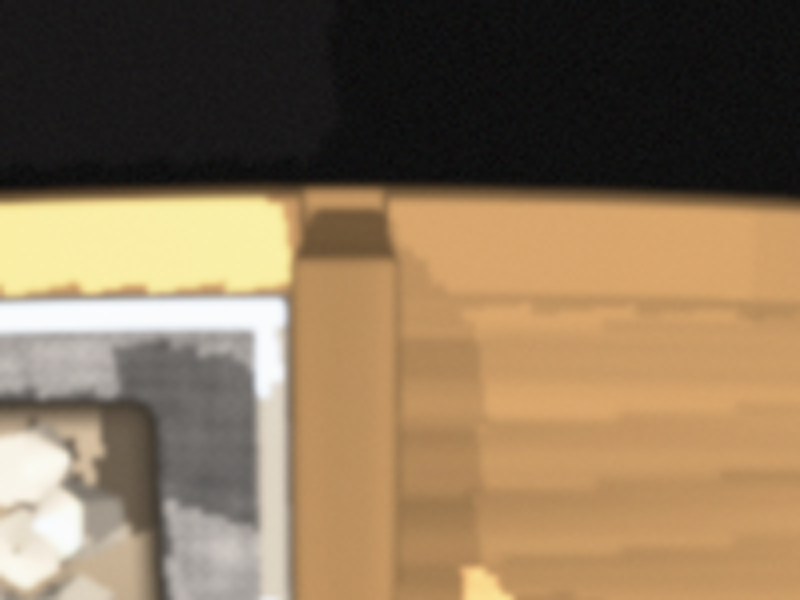

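Request:
play_rows([
  [0.1,0,0.6,0,0.0028,0,-1],
  [0.1,0,1.2,0,0.0028,0,-1],
  [0.1,0,1.7,0,0.0028,0,-1],
  [0.1,0,2.2,0,0.0028,0,-1],
  [0.1,0,2.5,0,0.0028,0,-1],
])

```text
clock: 31.0
position: [0.5566, -0.1057, 0.0595]
tool_rot: [-3.142, -0.001, -0.147]
force: [0.5, -0.3, -1.3]
grip_width: 0.0093
finger_force: 29.7
```

Entered the notch without contact. Lower gently to the floor.

Request:
play_rows([
  [0,0,0.1,0,0,0,-1],
  [0,0,0.2,0,0,0,-1],
  [0,0,0.3,0,0,0,-1],
  [0,0,0.4,0,0,0,-1],
  [0,0,0.45,0,0,0,-1],
])

```text
clock: 31.5
position: [0.5568, -0.1057, 0.0556]
tool_rot: [3.142, -0.002, -0.148]
force: [0.2, -0.2, -0.8]
grip_width: 0.0092
finger_force: 29.7
```

Request:
play_rows([
  [0,0,0.05,0,0,0,-1],
  [0,0,0.1,0,0,0,-1],
  [0,0,0.15,0,0,0,-1],
  [0,0,0.15,0,0,0,-1],
  [0,0,0.15,0,0,0,-1],
])

```text
clock: 32.0
position: [0.5569, -0.1058, 0.0546]
tool_rot: [3.141, -0.002, -0.148]
force: [-2.9, -0.3, 9.1]
grip_width: 0.0096
finger_force: 31.1
```

Request:
play_rows([
  [0,0,0.05,0,0,0,-1],
  [0,0,0.0,0,0,0,-1],
  [0,0,0,0,0,0,-0.75],
  [0,0,0,0,0,0,-0.6],
  [0,0,0,0,0,0,-0.4],
])

```text
clock: 32.5
position: [0.5567, -0.1057, 0.054]
tool_rot: [-3.142, -0.002, -0.147]
force: [0.2, -0.6, 0.2]
grip_width: 0.0255
finger_force: 0.0
```

Request:
play_rows([
  [0,0,0,0,0,0,-0.4],
  [0,0,0,0,0,0,-0.4],
  [0,0,-1,0,0,0,-0.4],
  [0,0,-3,0,0,0,-0.4],
  [0,0,-6,0,0,0,-0.4],
])

```text
clock: 33.0
position: [0.5559, -0.1055, 0.1144]
tool_rot: [-3.141, 0.0, -0.147]
force: [-0.0, 0.2, 0.6]
grip_width: 0.0259
finger_force: 0.0
```

Request:
play_rows([
  [-3,0,-3,0,0,0,-0.4],
  [-7,0,-6,0,0,0,-0.4],
  [-11,0,-10,0,0,0,-0.4],
  [-11,0,-13,0,0,0,-0.4],
  [-11,0,-13,0,0,0,-0.4],
])

```text
clock: 33.5
position: [0.4484, -0.0896, 0.2487]
tool_rot: [3.141, -0.009, -0.148]
force: [0.7, -0.2, 0.2]
grip_width: 0.0253
finger_force: 0.0
```

```bash
python3 - <<'E'
from h import *
from workcell import *
o=observe();st(o)
c=viewer.camera_info('wrist');p,d=viewer.grab_frame('wrist');np.savez('w8.npz',p=p,d=d,**c)
q,_=viewer.grab_frame('scene')
cv2.imwrite('pics/w8.png',np.hstack([cv2.resize(p[:,:,::-1],(560,420)),cv2.resize(q[170:260,160:211,::-1],(240,420),interpolation=cv2.INTER_CUBIC)]))
E
```

```text
t33.5 tray x -99.7 y -60.3 z 248.7 rot [ 3.1406 -0.0087 -0.1477] F tray [ 0.7 -0.1  0.2] w 25.3
```

View pics/w8.png

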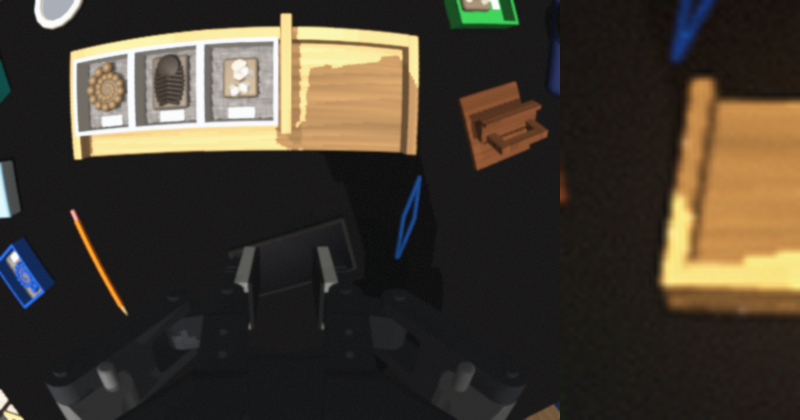

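```bash
python3 -c "
from workcell import bot
print(bot.job_done())"
```

```text
the job is handed in; nothing more can be done
None
```

The job is handed in: the three boxes are in a tight row against the back and end walls, pressed home at about 22 N. The divider stands upright in the notch on the tray floor, with the other things left untouched, at about 33.5 s on the clock.

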